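# Jack the sagging pull-out basket level and hold it

### The job

The front of this pull-out basket has dropped off its catch, so first move the brush lying under its orange-marked lifting tab into the blue tray and let go of it. Then stand the lever jack flat on the worktop with its orange saddle centred under the orange mark, pump its red handle once (all the way down, then let it come right back up), and press it all the way down again, finishing while you still hold the handle down so that the jack alone carries the basket level. Leave the loose tub and ramekin beside the basket where they stand.

Things in the scene. Friction and masses are not known exactly. Their poses are not given: they have to be found in the camera images.
- bay: Fixed grey carcass with steel runners carrying the basket. Origin: on the worktop right below the lift point; x points level from there into the basket, y left, z up. Basket front wall at x = +45 mm, half-width 112 mm, rim and contents below 140 mm, rear hinge at x = +400 mm. Only the tab and what lies under it are in x -180 to +40 mm, |y| < 60 mm.
- lift_pad (a point): The lift point: middle of the underside of the dark steel tab that sticks out of the basket's front, directly below the orange 28 mm disc on the tab's top. The tab is 40 mm wide and 6 mm thick and ends 19 mm before this point (towards the robot). Underside 40 mm above the worktop while the basket sags, 64 mm when the basket is level. The basket turns about its rear hinge and sinks back by its own weight (about 8 N here) unless carried.
- jack: Loose lever jack, 0.9 kg. Base 185 x 80 x 8 mm (x -110 to +75 mm); upright aluminium tower 30 mm (x) by 24 mm (y), black cap, top at 122 mm. Origin: underside of base, below the tower's centre. x points to the saddle, red handle reaches to -x, z up. Carry it by the tower from above, gripped across its 24 mm (y), about 95 mm up; only the base is beside the tower.
- saddle (a point): Middle of the top of the jack's orange saddle (30 x 30 mm, on a steel toe 11 mm thick in all). 50 mm ahead (+x) of the jack's origin; 28 mm above the base's underside with the handle up, 64 mm with it fully down (it rises 60 mm per rad of handle).
- jack_handle (a joint): Jack handle angle, rad: 0 up (start), 0.6 all the way down against its stop. It springs back up by itself when let go. Pressing at handle_pad takes 3 N unloaded to about 10 N with the basket on it.
- handle_pad (a point): Middle of the top of the red handle pad (56 x 36 mm): press down here. It lies 120 mm along the handle from the pivot (6 mm behind the jack's origin, 70 mm up). The handle slopes up 0.45 rad at joint 0, down 0.15 rad at 0.6; this point goes from 111 mm behind the jack's origin, 128 mm high, to 126 mm behind, 58 mm high.
- brush: Loose brush, rigid grey handle, red silicone head, lying flat, 170 mm long along x, 14 mm thick. Origin: underside, mid-length. Handle 16 mm wide from x = -85 to +35 mm; head 34 mm wide, x = +35 to +85 mm, under the tab with 26 mm of air above it: draw the brush back along its -x by 80 mm before lifting it high.
- tray: Fixed shallow blue open tray, 230 mm along its x by 130 mm along its y outside, walls 4 mm thick and 18 mm high. Origin: underside, centre.
- tub: Bystander: closed white square tub with yellow flip top, 69 mm square, 55 mm high. Origin: centre of its underside.
- ramekin: Bystander: white ceramic ramekin, 68 mm across, 42 mm high. Origin: centre of its underside.

How it is judged (in metres and radians):
On the way, in this order (a step that is already met when the one before it is completed fails the run):
1. the brush lies in the tray, let go (x of brush in the frame of tray between -0.065 and 0.065 m and y of brush in the frame of tray between -0.05 and 0.05 m and z of brush in the frame of tray below 0.012 m and contact force between the fingers and brush below 0.1 N), for 0.2 s.
2. the jack stands flat with its saddle under the lift point, handle up (horizontal distance between saddle and lift_pad below 0.015 m and height (world z) of jack below 0.005 m and angle between jack's own z axis and vertical below 0.06 rad and value of joint jack_handle below 0.15 rad), for 0.2 s.
3. first stroke: handle all the way down, basket lifted (value of joint jack_handle above 0.54 rad and height (world z) of lift_pad above 0.059 m), for 0.05 s.
4. handle back up (value of joint jack_handle below 0.1 rad), for 0.05 s.
At the end, for the whole second after the job is handed in: Robot still pressing the jack (>1.5 N), handle within 0.06 rad of its stop, lift point 59 to 70 mm high on the jack alone (>2 N); saddle within 15 mm of the lift point, jack flat; brush in tray (65 mm along, 50 mm across of centre), let go; tub, ramekin moved under 30 mm (all of step 1 and all of step 3 and height (world z) of lift_pad below 0.07 m and contact force between any of the fingers, the arm and jack above 1.5 N and contact force between jack and bay above 2 N and contact force between each of the fingers, the arm and bay below 0.3 N and horizontal distance between saddle and lift_pad below 0.015 m and height (world z) of jack below 0.005 m and angle between jack's own z axis and vertical below 0.06 rad and distance of each of tub, ramekin from where it was at the start of the episode below 0.03 m); the arm keeps its last pose, push and grip.
It fails at once if the tub or the ramekin is moved by more than 30 mm or tipped (distance of any of tub, ramekin from where it was at the start of the episode above 0.03 m or angle between any of tub, ramekin's own z axis and vertical above 0.5 rad).
It also fails if it takes over 72 s, if anything falls off the work surface, if the arm or the gripper's body presses on something with over 40 N, if the wrist force passes 120 N, or if a joint passes its speed limit or range.

### The arm

A 6-joint arm with a two-finger parallel gripper is mounted at the origin on the work surface. World frame = base frame: x ahead of the robot, y to its left, z up, the work surface at z = 0. Lengths are in mm, angles in rad, forces in N, time in s.
With the tool pointing down it reaches from about 350 to 775 mm from the base axis. Payload 7.3 kg.
Tool frame: the origin (TCP) lies at the very end of the fingers, on their centre line; the grasp point (between the pads) lies 19 mm behind it; z points along the fingers, y is the line along which they close (so a half turn about z gives the same grasp; the last joint's range is limited). The gripper opens to 92 mm and grips with 3 to 60 N. Pads are 19 mm wide; open, the fingers measure 130 mm over their backs; the gripper's body (75 mm by 190 mm) begins 47 mm behind the grasp point.
Start: joints at [-1.271, 0.342, 1.524, -0, 1.275, -0.146], TCP at [226.394, -473.702, 194.341] pointing down, gripper open.
Joint ranges: [-2.53, 2.53], [-0.77, 2.02], [0.04, 2.7], [-1, 4.14], [0.28, 2.66], [-3.11, 3.11]. Speed limits (rad/s): [2.57, 2.57, 3.14, 3.14, 3.14, 3.14].

### API

Orientations are given as [roll, pitch, yaw] about the fixed x, y, z axes, in that order (R = Rz(yaw) Ry(pitch) Rx(roll)).
In Python, from plant import get_obs, capture, close_job gives the robot as it stands. The module is installed in compiled form; this text tells all that it offers.
- The arm moves only by the shell command python3 -m handwheel 'ROWS'. ROWS is JSON, a list of rows, each a list of 3 entries, a list of its own where there are three numbers: the turn, a rotation vector about the tool's x, y, z in degrees, then the shift along the tool's x, y, z in m, then the opening, from 0 (shut) to 1 (fully open). A call has 1 to 12 rows; each row is the pose to reach, as a shift and turn from the pose commanded when the call began, along the tool's axes at that moment; what a row does not reach only later rows make up. A row lasts 1/10 s, in which the tool goes at most 50 mm and 8.59 degrees, less where a joint would pass 70% of its speed; a pose out of reach is approached as far as the arm can. A call with a gripper value outside its range is refused whole. The fingers move at their own pace and stop on an object; the grip force is fixed at half the most. Time passes only in rows, so rows that repeat a pose let the fingers close. It gives the time, the measured TCP pose, the force, the opening and the grip force at its end, in the units of the state.
- get_obs(): the state, without advancing time (a new reading comes with each control period).
- capture(name): name is "scene" or "top" or "wrist"; returns a dict with "image" (384x512x3 uint8, red, green, blue), "depth" (384x512 float32, mm along the optical axis (not along the pixel's ray), 0 where there is no reading), "fx", "fy", "cx", "cy" (pixels), "camera_from_world" (4x4, takes a point from world to camera coordinates). Camera axes: x right, y down, z forward; pixel columns grow to the right and rows downward; lengths in mm; the calibration is good to about 2 mm. A picture is of the moment at which its call begins.
- close_job(): hands the job in; it is judged then, once.
The state is a dict: "time": time; "joint_positions": joint angles; "dq": joint speeds; "tau": joint torques, N m; "tool_pos": TCP position; "tcp_rot": TCP orientation; "contact_force": force on the tool from outside, world axes, zero at the start; "moment": the same for the moment, N m; "grip_width": finger opening in mm; "finger_force": force on a finger pad.
Only numpy, scipy, OpenCV 4.12 (cv2) and the standard library are available. Lean on these libraries where they do the work, as an engineer would, in place of code of your own. Each camera call takes 0.05 s, during which the arm holds its last target. There are 200 camera calls.

## Working session

There is one attempt and no reset: what is moved stays moved. The work goes in short steps, Python scripts to look and compute and a shell command to move; the robot and the scene stay as the last step left them, time stands still between calls to the robot, and variables do not carry over. Pictures are saved under pics/ and viewed, at most 10 in all, crops included, and the job is handed in when it is done.

```bash
mkdir -p pics
cat > h.py <<'E'
import numpy as np, cv2
from plant import get_obs, capture
from scipy.spatial.transform import Rotation as R
def snap(cam,fn=None):
    c=capture(cam)
    if fn: cv2.imwrite('pics/'+fn,c['image'][:,:,::-1])
    d=c['depth']; v,u=np.mgrid[:d.shape[0],:d.shape[1]]
    P=np.stack([(u-c['cx'])/c['fx']*d,(v-c['cy'])/c['fy']*d,d,np.ones_like(d)],-1)
    W=(P@np.linalg.inv(c['camera_from_world']).T)[...,:3]
    W[d==0]=np.nan
    return c['image'],W
def tool(p):  # world delta to tool axes, for target TCP p (mm)
    o=get_obs(); return R.from_euler('xyz',o['tcp_rot']).inv().apply(np.array(p)-o['tool_pos'])/1000
E
python3 - <<'E'
from h import *
o=get_obs(); print(o)
for c in ('top','scene'):
    im,W=snap(c,c+'1.png'); np.savez(c+'1.npz',im=im,W=W)
E
```

```text
{'time': 0.0, 'joint_positions': array([-1.27101186e+00,  3.42689706e-01,  1.52500125e+00, -1.58022368e-05,
        1.27536413e+00, -1.45999120e-01]), 'dq': array([ 1.32474967e-03,  1.76876044e-03, -5.14396275e-05,  5.50208884e-05,
        8.17801859e-04, -1.35461856e-03]), 'tau': array([ 2.28540257e-04, -4.31238806e+01, -2.44224054e+01,  7.14641903e-02,
        5.59209217e-02, -1.12423395e-04]), 'tool_pos': array([ 226.24684479, -473.2638168 ,  193.66762125]), 'tcp_rot': array([-3.14014358e+00, -1.97806425e-04,  4.45788058e-01]), 'contact_force': array([-0.36589621, -0.17458021, -0.89695411]), 'moment': array([ 0.02528663,  0.04586955, -0.01473121]), 'finger_force': 0.0, 'grip_width': 91.81914896457221}
```

View pics/top1.png

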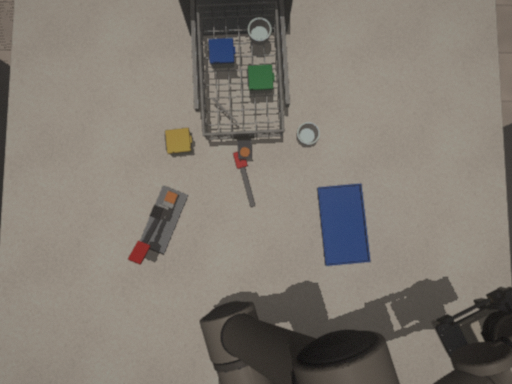

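View pics/scene1.png

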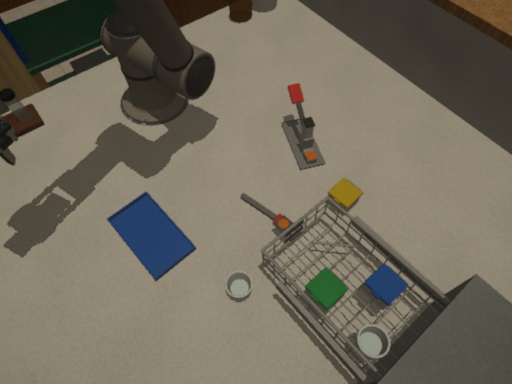

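The top view shows the tab disc at (245,152), the brush from (239,160) to (252,205), the jack saddle at (171,198) with its red pad at (139,252), and the tray around (343,224). The tub is at (178,141) and the ramekin at (308,135). Next I'll measure these in world coordinates.

```bash
cat > meas.py <<'E'
from h import *
def blob(im,W,lo,hi,box,zr=(-50,400)):
    hsv=cv2.cvtColor(im,cv2.COLOR_RGB2HSV); m=cv2.inRange(hsv,lo,hi)>0
    b=np.zeros_like(m); b[box[1]:box[3],box[0]:box[2]]=1
    with np.errstate(all='ignore'): m&=b&(W[...,2]>zr[0])&(W[...,2]<zr[1])
    return W[m]
def rect(P): 
    (c,s,a)=cv2.minAreaRect(P[:,:2].astype(np.float32)); return np.round(c,1),np.round(s,1),round(a,1)
E
python3 - <<'E'
from meas import *
d=np.load('top1.npz'); im,W=d['im'],d['W']
def show(n,P): print(n,len(P),np.median(P,0).round(1),P.mean(0).round(1),*rect(P))
print('table',np.nanmedian(W[280:300,100:180].reshape(-1,3),0))
show('disc',blob(im,W,(5,120,100),(20,255,255),(236,144,254,160)))
show('saddle',blob(im,W,(5,120,100),(20,255,255),(155,185,185,212)))
show('pad',blob(im,W,(0,150,80),(4,255,255),(120,235,155,270)))
show('tray',blob(im,W,(105,100,50),(130,255,255),(305,170,385,280)))
show('brushhead',blob(im,W,(0,130,80),(4,255,255),(228,145,254,172)))
P=blob(im,W,(0,0,0),(180,255,255),(236,166,262,212),(6,30)); show('brushhandle',P)
P=blob(im,W,(0,0,0),(180,255,255),(120,180,195,270),(4,16)); show('base',P)
P=blob(im,W,(0,0,0),(180,255,255),(120,180,195,270),(112,126)); show('cap',P)
P=blob(im,W,(0,0,0),(180,255,255),(230,130,262,162),(36,60)); show('tab',P)
show('tub',blob(im,W,(0,0,0),(180,255,255),(155,120,198,160),(40,62)))
show('ram',blob(im,W,(0,0,0),(180,255,255),(292,118,325,150),(30,46)))
d=np.load('scene1.npz'); im,W=d['im'],d['W']
print('SCENE')
show('disc',blob(im,W,(5,120,100),(20,255,255),(274,215,292,232)))
show('saddle',blob(im,W,(5,120,100),(20,255,255),(300,145,322,168)))
show('tray',blob(im,W,(105,100,50),(130,255,255),(100,190,200,280)))
show('brushhandle',blob(im,W,(0,0,0),(180,255,255),(235,190,275,222),(7,30)))
show('pad',blob(im,W,(0,150,80),(4,255,255),(280,80,310,108)))
show('cap',blob(im,W,(0,0,0),(180,255,255),(280,80,325,170),(112,126)))
E
```

```text
table [245.40186672 338.28486168  -0.42376413]
disc 71 [640.8  36.7  46.7] [641.5  36.1  46.7] [641.7  36.7] [27.1 23.1] 0.6
saddle 99 [511.6 247.8  27.1] [511.8 248.4  26.8] [512.4 248.4] [30.1 28.6] 71.2
pad 257 [359.5 307.4 127.2] [359.6 307.4 126.8] [360.  307.9] [33.4 49.5] 68.2
tray 3316 [ 431.8 -253.9    3.3] [ 433.5 -254.2    3.9] [ 435.  -252.4] [225.1 128.4] 5.3
brushhead 100 [616.9  52.2  13.6] [619.   51.   13.9] [625.5  49.6] [46.2 29.4] 14.4
brushhandle 242 [548.3  31.1  13. ] [547.5  30.4  13. ] [548.6  27.3] [129.8  29.8] 19.5
base 1163 [431.  272.4   7.5] [438.8 271.8   7.6] [432.2 289.9] [257.1 216.1] 0.4
cap 271 [385.1 287.8 120.9] [415.2 286.1 120.5] [410.3 288.9] [ 35.9 146.6] 69.0
tab 319 [654.7  36.8  46.2] [654.4  36.5  46.3] [663.   32.7] [85.8 90.1] 0.1
tub 609 [670.4 227.7  54.2] [670.6 227.3  53.9] [672.1 227.5] [69.8 76.8] 6.2
ram 157 [ 706.  -151.9   40.2] [ 700.9 -150.8   39.4] [ 698.3 -149.1] [64.5 66.2] 89.0
SCENE
disc 92 [643.   34.3  46.7] [642.8  34.3  46.2] [630.2  44.4] [26.1 62.5] 51.9
saddle 90 [513.4 246.7  27.1] [513.7 247.2  27.3] [513.9 247.9] [31.7 32.6] 75.1
tray 3716 [ 440.1 -256.2    3.3] [ 438.  -255.5    4.4] [ 432.5 -255.5] [243.8 127.8] 5.3
brushhandle 223 [549.2  24.4  13. ] [548.9  24.3  12.7] [551.1  25.2] [120.5  17.1] 13.4
pad 205 [364.9 304.3 127.1] [363.5 304.8 126.8] [303.9 338.5] [ 38.5 189.2] 60.3
cap 221 [391.7 283.7 120.6] [422.3 282.8 119.9] [419.  284.5] [ 36.5 142.4] 67.8
```

Run:
```python
from meas import *
d=np.load('top1.npz'); im,W=d['im'],d['W']
for zr in ((60,85),(85,110),(110,150)):
    P=blob(im,W,(0,0,0),(180,255,255),(185,20,300,146),zr); print(zr,len(P),*rect(P))
# left/right extreme edges of rim
P=blob(im,W,(0,0,0),(180,255,255),(200,40,286,146),(80,145))
xs=np.arange(720,900,20)
for x in xs:
    q=P[abs(P[:,0]-x)<10]; print(x,q[:,1].min().round(),q[:,1].max().round())
for y in range(-60,150,20):
    q=P[abs(P[:,1]-y)<10]; print('front',y,q[:,0].min().round() if len(q) else None)
print(tool([544,23.6,120]),tool([544,23.6,3]))
```

```text
(60, 85) 830 [851.9  57.2] [354.8 297.1] 0.2
(85, 110) 2027 [847.   55.9] [345.9 281.8] 3.2
(110, 150) 1574 [838.2  47.6] [323.2 224.4] 3.1
720 -71.0 153.0
740 -68.0 152.0
760 -79.0 155.0
780 -78.0 156.0
800 -78.0 156.0
820 -78.0 156.0
840 -78.0 156.0
860 -79.0 156.0
880 -79.0 158.0
front -60 682.0
front -40 682.0
front -20 680.0
front 0 679.0
front 20 676.0
front 40 674.0
front 60 673.0
front 80 676.0
front 100 674.0
front 120 673.0
front 140 673.0
[ 0.50091575 -0.31123578  0.07424714] [ 0.50089407 -0.31107776  0.19124703]
```

```bash
python3 -m handwheel '[[[0,0,12.1],[0.25,-0.155,0],1],[[0,0,12.1],[0.501,-0.311,0.074],0.6],[[0,0,12.1],[0.501,-0.311,0.074],0.6],[[0,0,12.1],[0.501,-0.311,0.074],0.6],[[0,0,12.1],[0.501,-0.311,0.074],0.6],[[0,0,12.1],[0.501,-0.311,0.074],0.6],[[0,0,12.1],[0.501,-0.311,0.074],0.6],[[0,0,12.1],[0.501,-0.311,0.074],0.6],[[0,0,12.1],[0.501,-0.311,0.074],0.6],[[0,0,12.1],[0.501,-0.311,0.074],0.6],[[0,0,12.1],[0.501,-0.311,0.074],0.6],[[0,0,12.1],[0.501,-0.311,0.074],0.6]]'
python3 - <<'E'
from h import *
print(get_obs()['tool_pos'],get_obs()['tcp_rot'],tool([544,23.6,120]),tool([544,23.6,3]))
E
```

```text
time: 1.3
tool_pos: [544.9, 25.2, 119.7]
tcp_rot: [-3.141, 0.001, 0.235]
contact_force: [0.8, -1.0, 0.6]
grip_width: 54.9
finger_force: 0.0
[544.94673412  25.1719413  119.66612829] [-3.14145812e+00  5.52220921e-04  2.35179455e-01] [-0.00128715  0.00130802 -0.00033334] [-0.00122254  0.00132376  0.11666664]
```

```bash
python3 -m handwheel '[[[0,0,0],[-0.001,0.001,0.05],0.6],[[0,0,0],[-0.001,0.001,0.1],0.6],[[0,0,0],[-0.001,0.001,0.1165],0.6],[[0,0,0],[-0.001,0.001,0.1165],0.6],[[0,0,0],[-0.001,0.001,0.1165],0.6],[[0,0,0],[-0.001,0.001,0.1165],0],[[0,0,0],[-0.001,0.001,0.1165],0],[[0,0,0],[-0.001,0.001,0.1165],0],[[0,0,0],[-0.001,0.001,0.1165],0],[[0,0,0],[-0.001,0.001,0.1165],0],[[0,0,0],[-0.001,0.001,0.1165],0]]'
```

```text
time: 2.4
tool_pos: [543.6, 21.7, 3.9]
tcp_rot: [3.141, -0.0, 0.235]
contact_force: [-0.4, 0.1, -1.1]
grip_width: 11.3
finger_force: 0.0
```

```bash
python3 -m handwheel '[[[0,0,0],[0,0,0],0],[[0,0,0],[0,0,0],0],[[0,0,0],[0,0,0],0]]'
python3 - <<'E'
from h import *
im,W=snap('wrist','w1.png')
E
```

```text
time: 2.7
tool_pos: [543.6, 21.7, 3.8]
tcp_rot: [3.142, 0.0, 0.235]
contact_force: [0.2, -0.0, -0.4]
grip_width: 0.2
finger_force: 0.0
```

View pics/w1.png

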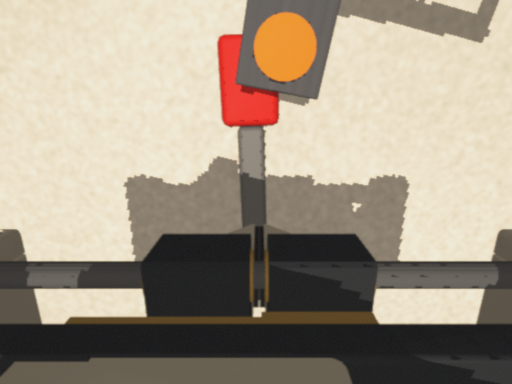

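The wrist view shows the fingers shut at column 259 with nothing between them. The brush handle ends at about (253,228), in front of the fingers, so I'll measure the brush again.

Run:
```python
from meas import *
im,W=snap('scene','s2.png')
cv2.imwrite('pics/s2c.png',cv2.resize(im[150:270,180:340,::-1],None,fx=5,fy=5,interpolation=cv2.INTER_CUBIC))
im,W=snap('wrist')
for r in (130,150,170,190,210,220,235): print(r,[W[r,c].round(1).tolist() for c in (246,253,260)])
print(np.nanmedian(W[40:120,222:236].reshape(-1,3),0))
P=blob(im,W,(0,130,80),(4,255,255),(210,30,285,130)); print(P[:,0].min(),P[:,0].max(),P[:,1].min(),P[:,1].max())
P=blob(im,W,(5,120,100),(20,255,255),(240,5,330,90)); print('disc',rect(P),P.mean(0))
```

```text
130 [[601.9, 42.4, 12.7], [602.8, 38.3, 11.8], [603.8, 34.3, 12.0]]
150 [[590.3, 39.8, 12.2], [591.4, 35.7, 12.9], [592.2, 31.5, 11.8]]
170 [[578.6, 37.0, 13.3], [579.4, 32.9, 12.3], [580.5, 28.7, 12.8]]
190 [[566.2, 34.2, 13.4], [566.9, 29.9, 12.0], [568.1, 25.7, 12.8]]
210 [[553.4, 31.3, 13.3], [554.2, 27.0, 12.9], [555.3, 22.6, 12.8]]
220 [[546.7, 29.8, 13.3], [547.6, 25.4, 12.8], [548.7, 21.1, 12.9]]
235 [[578.8, 33.2, 107.7], [554.1, 26.3, 50.7], [553.9, 22.5, 48.2]]
[626.69968715  58.16349369  12.99524123]
602.0915189229379 650.9381223614149 26.001804405026547 68.03098217852525
disc (array([644.2,  32.7]), array([28.4, 28.6]), 12.6) [644.33306188  32.86298161  46.36921737]
```

View pics/s2c.png

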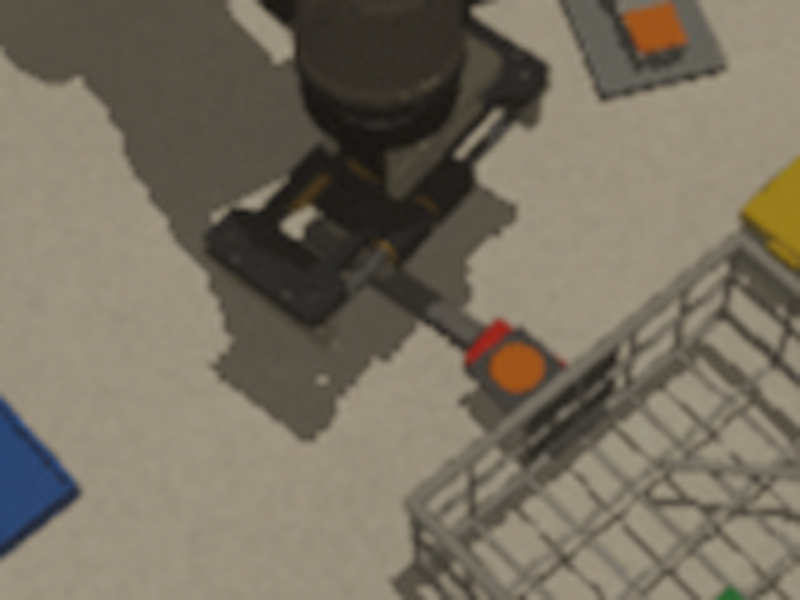

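The crop shows the brush unmoved and running up to the gripper. The fingers are closed at about (370,270) in the crop. I'll check where the TCP projects.

Run:
```python
from h import *
o=get_obs(); print(o['joint_positions'],o['tool_pos'],o['grip_width'])
def pr(c,p):
    q=c['camera_from_world']@np.r_[p,1]; return (q[0]/q[2]*c['fx']+c['cx']).round(1),(q[1]/q[2]*c['fy']+c['cy']).round(1),q[2].round()
t=np.array(o['tool_pos'])
for n in ('wrist','scene'):
    c=capture(n)
    for dz in (0,19,40,66): print(n,dz,pr(c,t+[0,0,dz]))
    if n=='wrist':
        print('brush tail',pr(c,[490.5,11,13]),'brush at grip',pr(c,[545,24,13]))
        cv2.imwrite('pics/w2c.png',cv2.resize(c['image'][215:384,140:380,::-1],None,fx=3.3,fy=3.3))
        d=c['depth']; print(d[225:330:8,[235,252,259,266,280]].round())
```

```text
[-1.00949479e-01  5.99225164e-01  1.69707843e+00 -9.54959953e-05
  8.45307698e-01  1.23532792e+00] [543.59555314  21.70291942   3.76534048] 0.2501138902718697
wrist 0 (np.float64(257.3), np.float64(221.7), np.float64(203.0))
wrist 19 (np.float64(257.1), np.float64(233.2), np.float64(185.0))
wrist 40 (np.float64(256.9), np.float64(248.8), np.float64(165.0))
wrist 66 (np.float64(256.6), np.float64(274.4), np.float64(140.0))
brush tail (np.float64(254.5), np.float64(299.2), np.float64(209.0)) brush at grip (np.float64(254.2), np.float64(224.3), np.float64(194.0))
[[209. 167. 194. 168. 208.]
 [158. 157. 161. 156. 158.]
 [ 89. 149. 151. 148.  90.]
 [ 84.  89. 142.  89.  85.]
 [ 80.  85. 135.  85.  80.]
 [ 77.  83.  87.  83.  77.]
 [ 78.  81.  85.  81.  77.]
 [ 78.  82.  85.  82.  78.]
 [ 78.  82. 128.   0.  78.]
 [ 80.  83. 131.  83.  80.]
 [ 81. 116. 132. 101.  81.]
 [ 80. 116. 229.  81.  79.]
 [ 76.  77.  77.  77.  78.]
 [ 68.  70.  70.  70.  69.]]
scene 0 (np.float64(256.2), np.float64(206.6), np.float64(1042.0))
scene 19 (np.float64(256.1), np.float64(203.4), np.float64(1026.0))
scene 40 (np.float64(256.1), np.float64(199.7), np.float64(1008.0))
scene 66 (np.float64(256.0), np.float64(194.9), np.float64(985.0))
```

View pics/w2c.png

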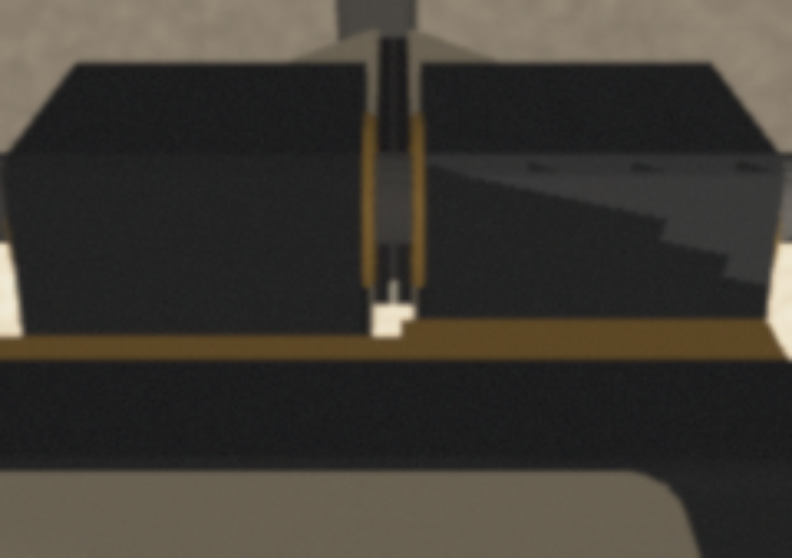

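Run:
```python
from h import *
im,W=snap('wrist')
np.set_printoptions(linewidth=200,suppress=True)
for k in (2,0,1):
    print('xyz'[k]); print(W[219:246:2,240:280:3,k].round(0))
im,W=snap('scene')
print('scene z'); print(W[194:214,246:268:2,2].round(0)); print(W[194:214,246:268:2,0].round(0))
```

```text
z
[[ -1.  12.  13.  12.  14.  13.  13.  14.  12.  -0.  -1.  -1.   0.  -1.]
 [ -0.  13.  14.  13.  12.  12.  13.  13.  13.  -0.  -0.  -2.  -1.  -2.]
 [ -1.  12.  13.  13.  13.  13.  13.  13.  12.  -1.  -1.  -1.  -1.  -1.]
 [ -2.  13.  12.  36.  38.  13.  13.  14.  38.  38.   0.  -1.  -2.  -1.]
 [ -1.  40.  40.  41.  40.  37.  37.  37.  41.  42.  40.  41.  -1.  -1.]
 [ 42.  43.  44.  42.  43.  40.  40.  40.  44.  44.  43.  43.  44.  42.]
 [ 45.  46.  46.  46.  46.  43.  42.  42.  46.  46.  46.  46.  45.  47.]
 [ 48.  50.  48.  48.  48.  46.  45.  45.  48.  48.  48.  47.  49.  50.]
 [108. 107. 107. 108.  51.  47.  48.  48.  52. 108. 108. 108. 107. 108.]
 [109. 109. 108. 107.  55.  49.  50.  50.  54. 109. 110. 109. 108. 110.]
 [111. 111. 110. 110.  56.  53.  53.  52.  56. 112. 110. 110. 110. 111.]
 [112. 111. 112. 111.  59.  54.  55.  55.  58. 112. 111. 111. 111. 112.]
 [112. 113. 113. 114.  62.  57.  58.  56.  61. 112. 113. 112. 113. 113.]
 [115. 115. 115. 115.  63.  60.  60.  60.  63. 112. 114. 115. 114. 115.]]
x
[[541. 546. 547. 547. 549. 549. 549. 550. 550. 545. 546. 546. 547. 547.]

[... 3408 characters left out ...]
2.]
 [579. 582. 582. 548. 579. 583. 583. 589. 540. 543. 546.]
 [581. 585. 527. 531. 581. 585. 557. 588. 541. 546. 548.]
 [583. 585. 528. 580. 584. 559. 558. 546. 543. 548. 552.]
 [586. 588. 527. 584. 585. 561. 546. 550. 548. 551. 555.]
 [589. 590. 583. 586. 541. 545. 550. 552. 556. 554. 557.]
 [591. 594. 585. 586. 540. 547. 551. 555. 558. 562. 559.]
 [593. 596. 588. 538. 541. 548. 553. 557. 560. 564. 567.]
 [595. 597. 588. 542. 545. 549.  nan 560. 564. 567. 569.]
 [596. 598. 539. 544. 546. 549. 555. 562. 566. 570. 572.]
 [599. 598. 542. 546. 548. 553. 556. 562. 567. 572. 574.]
 [600. 592. 545. 546. 552. 555. 559. 561. 568. 573. 577.]
 [600. 544. 548. 551. 555. 558. 561. 563. 567. 575. 580.]]
```

Both cameras put the real fingertips near z ≈ 36 mm, while the reported TCP is at 3.8 mm. So the fingers end about 33 mm above the reported TCP, and I closed them above the brush. I'll open, descend, and find the offset by touching the worktop.

```bash
python3 -m handwheel '[[[0,0,0],[0,-0.003,0],0.6],[[0,0,0],[0,-0.003,0],0.6],[[0,0,0],[0,-0.003,0],0.6],[[0,0,0],[0,-0.003,0],0.6],[[0,0,0],[0,-0.003,0],0.6],[[0,0,0],[0,-0.003,0],0.6],[[0,0,0],[0,-0.003,0],0.6],[[0,0,0],[0,-0.003,0.01],0.6],[[0,0,0],[0,-0.003,0.02],0.6],[[0,0,0],[0,-0.003,0.024],0.6],[[0,0,0],[0,-0.003,0.024],0.6]]'
python3 - <<'E'
from h import *
im,W=snap('wrist'); o=get_obs(); print(o['tool_pos'],o['grip_width'])
t=o['tool_pos']; r=R.from_euler('xyz',o['tcp_rot'])
L=r.inv().apply((W.reshape(-1,3)-t)).reshape(W.shape)
m=(L[...,0]>0)&(L[...,0]<14)&(abs(L[...,1])<66)&(W[...,2]>3+0*L[...,0])&(W[...,2]<60)
for a,b in((-66,-18),(18,66)):
    q=m&(L[...,1]>a)&(L[...,1]<b); zz=W[q][:,2]; print(len(zz),np.percentile(zz,[0,1,5,20,50]).round(1))
E
```

```text
time: 4.15
tool_pos: [542.0, 24.7, -21.5]
tcp_rot: [-3.141, 0.002, 0.235]
contact_force: [0.2, -0.7, -0.1]
grip_width: 55.5
finger_force: 0.0
[542.48358223  24.66467861 -20.85775418] 55.280432290997084
1296 [ 9.6 11.2 14.7 23.3 34. ]
1293 [ 9.2 11.  14.8 23.  34. ]
```

```bash
python3 -m handwheel '[[[0,0,0],[0,0,0.004],0.6],[[0,0,0],[0,0,0.006],0.6],[[0,0,0],[0,0,0.006],0.6]]'; python3 -m handwheel '[[[0,0,0],[0,0,0.001],0.6],[[0,0,0],[0,0,0.002],0.6],[[0,0,0],[0,0,0.002],0.6]]'
```

```text
time: 4.5
tool_pos: [542.7, 24.6, -26.4]
tcp_rot: [-3.142, 0.0, 0.235]
contact_force: [-0.4, -0.0, 0.0]
grip_width: 55.5
finger_force: 0.0
time: 4.8
tool_pos: [542.9, 24.6, -28.2]
tcp_rot: [3.142, 0.0, 0.235]
contact_force: [-0.4, 0.9, 0.7]
grip_width: 55.0
finger_force: 0.0
```

```bash
python3 -m handwheel '[[[0,0,0],[0,0,0],0],[[0,0,0],[0,0,0],0],[[0,0,0],[0,0,0],0],[[0,0,0],[0,0,0],0],[[0,0,0],[0,0,0],0],[[0,0,0],[0,0,0],0],[[0,0,0],[0,0,0],0],[[0,0,0],[0,0,0],0]]'
```

```text
time: 5.6
tool_pos: [542.9, 24.6, -28.2]
tcp_rot: [3.142, -0.0, 0.235]
contact_force: [-0.3, -0.1, 0.3]
grip_width: 15.8
finger_force: 29.8
```

```bash
python3 -m handwheel '[[[0,0,0],[0,0,-0.005],0],[[0,0,0],[-0.03,0,-0.005],0],[[0,0,0],[-0.06,0,-0.005],0],[[0,0,0],[-0.09,0,-0.005],0],[[0,0,0],[-0.1,0,-0.04],0],[[0,0,0],[-0.1,0,-0.08],0],[[0,0,0],[-0.1,0,-0.08],0],[[0,0,0],[-0.1,0,-0.08],0]]'
python3 - <<'E'
from h import *
print(tool([403.6,-257.4,51]))
E
```

```text
time: 6.4
tool_pos: [446.4, 1.2, 52.8]
tcp_rot: [3.14, -0.003, 0.235]
contact_force: [0.8, 1.1, -0.5]
grip_width: 15.5
finger_force: 29.8
[-0.10171324  0.24161781  0.00181113]
```

```bash
python3 -m handwheel '[[[0,0,2],[-0.015,0.04,0],0],[[0,0,4],[-0.035,0.085,0],0],[[0,0,6],[-0.055,0.13,0],0],[[0,0,8.2],[-0.075,0.175,0],0],[[0,0,8.2],[-0.09,0.215,0],0],[[0,0,8.2],[-0.102,0.242,0],0],[[0,0,8.2],[-0.102,0.242,0],0],[[0,0,8.2],[-0.102,0.242,0],0],[[0,0,8.2],[-0.102,0.242,0],0]]'
python3 - <<'E'
from h import *
im,W=snap('top','t3.png'); print(tool([403.6,-257.4,-23]))
E
```

```text
time: 7.3
tool_pos: [402.3, -256.2, 51.0]
tcp_rot: [-3.14, 0.001, 0.092]
contact_force: [-0.3, -0.3, 0.2]
grip_width: 15.3
finger_force: 29.8
[0.00105908 0.00141008 0.07423892]
```

View pics/t3.png

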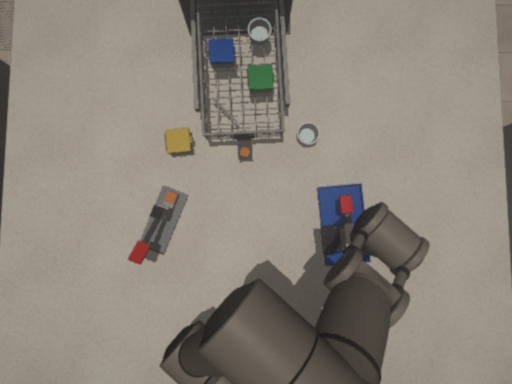

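The view shows the brush held over the tray, with its head at (346,204). Next I lower it and let go.

```bash
python3 -m handwheel '[[[0,0,0],[0.001,0.001,0.03],0],[[0,0,0],[0.001,0.001,0.06],0],[[0,0,0],[0.001,0.001,0.0745],0],[[0,0,0],[0.001,0.001,0.0745],0],[[0,0,0],[0.001,0.001,0.0745],0],[[0,0,0],[0.001,0.001,0.0745],0.38],[[0,0,0],[0.001,0.001,0.0745],0.38],[[0,0,0],[0.001,0.001,0.0745],0.38],[[0,0,0],[0.001,0.001,0.0745],0.38],[[0,0,0],[0.001,0.001,0.03],0.38],[[0,0,0],[0.001,0.001,-0.02],0.38],[[0,0,0],[0.001,0.001,-0.05],0.38]]'
python3 -m handwheel '[[[0,0,0],[0,0,-0.03],0.7],[[0,0,0],[0,0,-0.06],0.7],[[0,0,0],[0,0,-0.06],0.7]]'
python3 - <<'E'
from meas import *
o=get_obs(); print(o['tool_pos'],o['tcp_rot'],o['joint_positions'].round(2))
im,W=snap('scene')
print(rect(blob(im,W,(0,130,60),(5,255,255),(100,180,210,290))))
m=blob(im,W,(0,130,60),(5,255,255),(100,180,210,290)); print(m.mean(0))
# jack grip target: tower centre; tip z 95-19=76 => TCP z = 76-30.5
for yaw in (-21.1,):
    print(tool([465.9,266,150]))
E
```

```text
time: 8.55
tool_pos: [404.6, -259.4, 105.0]
tcp_rot: [3.139, -0.003, 0.091]
contact_force: [0.7, -0.9, -1.0]
grip_width: 34.9
finger_force: 0.0
time: 8.85
tool_pos: [405.6, -260.2, 165.9]
tcp_rot: [3.135, -0.006, 0.091]
contact_force: [-0.8, 0.1, -0.4]
grip_width: 54.3
finger_force: 0.0
[ 405.58829853 -260.20723639  165.92754142] [ 3.13539392 -0.0057628   0.09144277] [-0.73  0.28  1.69 -0.    1.16  0.75]
(array([ 492.8, -249.8]), array([52.2, 30.7]), 5.0)
[ 494.09278909 -249.62875746   16.97899522]
[ 0.10894423 -0.5176169   0.01229236]
```

```bash
python3 -m handwheel '[[[0,0,4],[0.01,-0.04,0],0.7],[[0,0,26.3],[0.109,-0.5176,0],0.7],[[0,0,26.3],[0.109,-0.5176,0],0.7],[[0,0,26.3],[0.109,-0.5176,0],0.7],[[0,0,26.3],[0.109,-0.5176,0],0.7],[[0,0,26.3],[0.109,-0.5176,0],0.7],[[0,0,26.3],[0.109,-0.5176,0],0.7],[[0,0,26.3],[0.109,-0.5176,0],0.7],[[0,0,26.3],[0.109,-0.5176,0],0.7],[[0,0,26.3],[0.109,-0.5176,0],0.7],[[0,0,26.3],[0.109,-0.5176,0],0.7],[[0,0,26.3],[0.109,-0.5176,0],0.7]]'
python3 -m handwheel '[[[0,0,0],[0,0,0],0.7],[[0,0,0],[0,0,0],0.7]]'
python3 - <<'E'
from meas import *
im,W=snap('wrist','w4.png'); np.savez('w4.npz',im=im,W=W); o=get_obs(); print(o['tool_pos'],o['tcp_rot'],o['joint_positions'].round(2))
P=blob(im,W,(5,120,100),(20,255,255),(0,0,512,384),(20,35)); print('saddle',len(P),rect(P) if len(P) else 0)
E
```

```text
time: 10.1
tool_pos: [464.1, 271.5, 160.1]
tcp_rot: [-3.141, 0.002, -0.363]
contact_force: [0.1, -0.1, 0.6]
grip_width: 64.6
finger_force: 0.0
time: 10.3
tool_pos: [464.4, 265.7, 160.8]
tcp_rot: [3.14, 0.001, -0.368]
contact_force: [-0.1, -0.2, 0.7]
grip_width: 64.0
finger_force: 0.0
[464.69065583 265.37178917 161.15537592] [ 3.14010734e+00  8.90006734e-04 -3.68830938e-01] [ 0.38  0.39  1.55 -0.    1.21  2.32]
saddle 857 (array([514. , 246.3]), array([30. , 30.4]), 68.5)
```

View pics/w4.png

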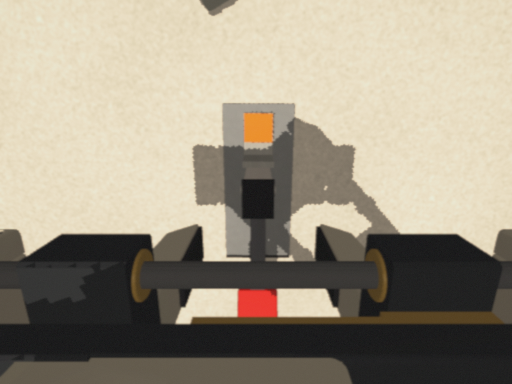

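The wrist view shows the black cap at (258,198) and the saddle at (258,128), lined up with the tool. The fingers straddle the tower line.

Run:
```python
from meas import *
d=np.load('w4.npz'); im,W=d['im'],d['W']
P=blob(im,W,(0,0,0),(180,255,255),(230,170,290,225),(112,130)); c,s,a=rect(P); print(c,s,a,np.median(P[:,2]))
S=blob(im,W,(5,120,100),(20,255,255),(0,0,512,384),(20,35))
v=rect(S)[0]-c; print('saddle-cap',np.hypot(*v),np.degrees(np.arctan2(v[1],v[0])))
print(tool([c[0],c[1],46]))
```

```text
[468.1 264.9] [25.7 32.6] 69.3 121.1298891152533
saddle-cap 49.52544800403118 -22.059206529627087
[ 0.00345264 -0.00096013  0.11515105]
```

```bash
python3 -m handwheel '[[[0,0,0.5],[0.0035,-0.001,0.03],0.7],[[0,0,0.5],[0.0035,-0.001,0.07],0.7],[[0,0,0.5],[0.0035,-0.001,0.1],0.7],[[0,0,0.5],[0.0035,-0.001,0.115],0.7],[[0,0,0.5],[0.0035,-0.001,0.115],0.7],[[0,0,0.5],[0.0035,-0.001,0.115],0.7],[[0,0,0.5],[0.0035,-0.001,0.115],0],[[0,0,0.5],[0.0035,-0.001,0.115],0],[[0,0,0.5],[0.0035,-0.001,0.115],0],[[0,0,0.5],[0.0035,-0.001,0.115],0],[[0,0,0.5],[0.0035,-0.001,0.115],0],[[0,0,0.5],[0.0035,-0.001,0.115],0]]'
python3 -m handwheel '[[[0,0,0],[0,0,0],0],[[0,0,0],[0,0,0],0],[[0,0,0],[0,0,0],0]]'
```

```text
time: 11.55
tool_pos: [468.3, 266.1, 46.7]
tcp_rot: [3.14, 0.0, -0.376]
contact_force: [-0.7, -4.9, 5.7]
grip_width: 24.0
finger_force: 30.0
time: 11.85
tool_pos: [468.3, 266.1, 46.7]
tcp_rot: [3.141, 0.0, -0.376]
contact_force: [-1.1, -2.2, 1.5]
grip_width: 23.9
finger_force: 30.0
```

```bash
python3 -m handwheel '[[[0,0,0],[0,0,-0.007],0],[[0,0,0],[0,0,-0.015],0],[[0,0,0],[0,0,-0.02],0],[[0,0,0],[0,0,-0.02],0]]'
python3 - <<'E'
from meas import *
print(tool([523,28,67]))
im,W=snap('wrist'); S=blob(im,W,(5,120,100),(20,255,255),(0,0,512,384),(20,80)); print(len(S),rect(S),np.median(S,0),np.polyfit(S[:,0],S[:,2],1))
E
```

```text
time: 12.25
tool_pos: [469.2, 266.9, 67.6]
tcp_rot: [-3.14, -0.001, -0.376]
contact_force: [0.1, -0.3, -7.8]
grip_width: 23.7
finger_force: 30.0
[0.13773823 0.20243371 0.00054718]
1934 (array([515.3, 247.9]), array([31.1, 30.8]), 68.3) [515.8459196  247.99411739  48.17725757] [1.24998813e-02 4.16638090e+01]
```

```bash
python3 -m handwheel '[[[0,0,-3],[0.018,0.025,0],0],[[0,0,-7],[0.036,0.053,0],0],[[0,0,-11],[0.055,0.081,0],0],[[0,0,-15],[0.074,0.109,0],0],[[0,0,-18],[0.093,0.137,0],0],[[0,0,-21],[0.11,0.162,0],0],[[0,0,-23],[0.126,0.185,0],0],[[0,0,-24.6],[0.138,0.2024,0],0],[[0,0,-24.6],[0.138,0.2024,0],0],[[0,0,-24.6],[0.138,0.2024,0],0],[[0,0,-24.6],[0.138,0.2024,0],0]]'
python3 - <<'E'
from meas import *
im,W=snap('wrist','w5.png'); o=get_obs(); print(o['tool_pos'],o['tcp_rot'])
hsv=cv2.cvtColor(im,cv2.COLOR_RGB2HSV); m=cv2.inRange(hsv,(5,120,100),(20,255,255))
n,l,st,ce=cv2.connectedComponentsWithStats(m)
for i in range(1,n):
    if st[i,4]>100:
        P=W[(l==i)&~np.isnan(W[...,2])]; c,s,a=rect(P); print(ce[i],st[i,4],c,s,a,np.median(P[:,2]))
E
```

```text
time: 13.4
tool_pos: [522.2, 28.2, 66.6]
tcp_rot: [-3.141, 0.001, 0.053]
contact_force: [0.4, -0.6, -7.1]
grip_width: 23.9
finger_force: 30.0
[522.23930727  28.34420167  66.61320483] [-3.14130959e+00  5.80795603e-04  5.37506771e-02]
[260.33878887  28.26786688] 1833 [644.2  32.7] [28.2 28.7] 47.2 46.356279465199435
[258.746875   145.32135417] 1920 [570.7  29.9] [30.3 30.7] 2.6 46.30275855712546
[309.15384615 279.18803419] 117 [552.   15.1] [11.2  0.9] 3.7 184.2500162335977
[208.26605505 279.79816514] 109 [550.5  42.6] [11.5  0.9] 3.3 183.96660832747352
```

View pics/w5.png

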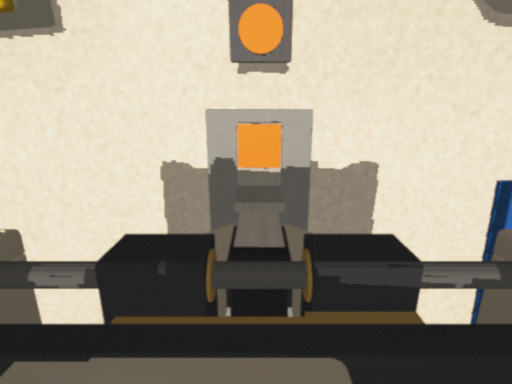

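The wrist view shows the disc at (260,28) and the saddle at (259,145), in line with each other. The saddle has to move 73.5 mm along tool x and 1 mm along tool y.

```bash
python3 -m handwheel '[[[0,0,0],[0,0.001,0.008],0],[[0,0,0],[0,0.001,0.0155],0],[[0,0,0],[0,0.001,0.0155],0],[[0,0,0],[0.02,0.001,0.0155],0],[[0,0,0],[0.04,0.001,0.0155],0],[[0,0,0],[0.06,0.001,0.0155],0],[[0,0,0],[0.0735,0.001,0.0155],0],[[0,0,0],[0.0735,0.001,0.0155],0],[[0,0,0],[0.0735,0.001,0.0155],0]]'
python3 -m handwheel '[[[0,0,0],[0,0,0.002],0],[[0,0,0],[0,0,0.004],0],[[0,0,0],[0,0,0.004],0],[[0,0,0],[0,0,0.004],0]]'
python3 - <<'E'
from h import *
print(get_obs()['tool_pos'],get_obs()['contact_force'])
E
```

```text
time: 14.35
tool_pos: [595.1, 30.6, 50.7]
tcp_rot: [-3.141, 0.002, 0.053]
contact_force: [-1.1, -0.9, -7.6]
grip_width: 23.8
finger_force: 30.0
time: 14.75
tool_pos: [595.7, 30.4, 47.5]
tcp_rot: [3.142, 0.0, 0.053]
contact_force: [-2.1, -0.6, -5.3]
grip_width: 23.8
finger_force: 30.0
[595.73457828  30.42672516  47.46006299] [-2.06985193 -0.62417347 -5.33597386]
```

```bash
python3 -m handwheel '[[[0,0,0],[0,0,0.001],0],[[0,0,0],[0,0,0.001],0],[[0,0,0],[0,0,0.001],0.5],[[0,0,0],[0,0,0.001],0.5],[[0,0,0],[0,0,0.001],0.5],[[0,0,0],[0,0,0.001],0.5],[[0,0,0],[0,0,-0.03],0.5],[[0,0,0],[0,0,-0.07],0.5],[[0,0,0],[0,0,-0.11],0.5],[[0,0,0],[0,0,-0.13],0.5],[[0,0,0],[0,0,-0.13],0.5]]'
python3 -m handwheel '[[[0,0,0],[-0.04,0,0],0],[[0,0,0],[-0.08,0,0],0],[[0,0,0],[-0.12,0,0],0],[[0,0,0],[-0.12,0,0],0],[[0,0,0],[-0.12,0,0],0],[[0,0,0],[-0.12,0,0],0],[[0,0,0],[-0.12,0,0],0]]'
python3 - <<'E'
from meas import *
im,W=snap('wrist','w6.png'); np.savez('w6.npz',im=im,W=W); o=get_obs(); print(o['tool_pos'],o['tcp_rot'])
hsv=cv2.cvtColor(im,cv2.COLOR_RGB2HSV)
for nm,m in (('or',cv2.inRange(hsv,(5,120,100),(20,255,255))),('red',cv2.inRange(hsv,(0,130,80),(4,255,255)))):
  n,l,st,ce=cv2.connectedComponentsWithStats(m)
  for i in range(1,n):
    if st[i,4]>100:
        P=W[(l==i)&~np.isnan(W[...,2])]; c,s,a=rect(P); print(nm,ce[i],st[i,4],c,s,a,np.median(P[:,2]))
P=W[(W[...,2]>112)&(W[...,2]<124.5)&(W[...,0]>560)&(abs(W[...,1]-30)<30)]; print(len(P),rect(P)) 
im,W=snap('scene'); P=W[(W[...,2]>116)&(W[...,2]<126)&(W[...,0]>540)&(W[...,0]<630)&(abs(W[...,1]-30)<60)]; print('cap',len(P),rect(P))
P=blob(im,W,(0,150,80),(4,255,255),(200,120,300,230),(100,140)); print('pad',len(P),rect(P),P.mean(0))
E
```

```text
time: 15.85
tool_pos: [598.1, 30.3, 181.1]
tcp_rot: [3.141, -0.007, 0.053]
contact_force: [0.0, 0.6, 0.5]
grip_width: 45.7
finger_force: 0.0
time: 16.55
tool_pos: [477.3, 24.0, 176.9]
tcp_rot: [3.142, -0.0, 0.053]
contact_force: [-0.4, 0.1, 0.5]
grip_width: 0.5
finger_force: 0.0
[477.1384208   24.01524598 176.91954396] [3.14152623e+00 6.94583152e-05 5.31493755e-02]
or [257.87170475   9.2056239 ] 569 [638.8  32.3] [18.5 28.4] 3.4 46.13118581816627
red [485.47892074 170.13659359] 1186 [ 491.7 -247.6] [51.3 32.4] 5.9 16.892975377278248
red [258.50204537 193.52510227] 2689 [482.5  19.1] [50.2 43.3] 3.6 127.00365059205949
1662 (array([594.3,  29.7]), array([32.4, 25.9]), 2.7)
cap 135 (array([595.6,  31.1]), array([33.5, 27.5]), 0.7)
pad 244 (array([482.2,  23.2]), array([50.1, 33.1]), 2.2) [483.2212032   22.58603355 127.42267402]
```

View pics/w6.png

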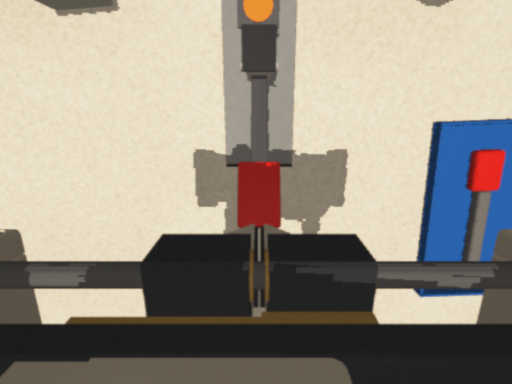

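The wrist view shows the jack in line under the disc (258,9), with the cap at (259,47). The red pad is just ahead of the closed fingers, and the brush is in the tray. By measurement the saddle is within 1 mm of the lift point. I'll do the first stroke now.

```bash
python3 -m handwheel '[[[0,0,0],[0.003,0,0.03],0],[[0,0,0],[0.003,0,0.06],0],[[0,0,0],[0.003,0,0.075],0],[[0,0,0],[0.003,0,0.085],0],[[0,0,0],[0.001,0,0.095],0],[[0,0,0],[-0.001,0,0.105],0],[[0,0,0],[-0.003,0,0.115],0],[[0,0,0],[-0.005,0,0.125],0],[[0,0,0],[-0.006,0,0.135],0],[[0,0,0],[-0.007,0,0.142],0],[[0,0,0],[-0.007,0,0.146],0],[[0,0,0],[-0.007,0,0.146],0]]'
python3 - <<'E'
from meas import *
im,W=snap('scene'); P=W[(W[...,2]>116)&(W[...,2]<126)&(W[...,0]>560)&(W[...,0]<630)&(abs(W[...,1]-30)<60)]; print('cap',len(P),rect(P))
P=blob(im,W,(5,120,100),(20,255,255),(265,205,300,240)); print('disc',len(P),rect(P),np.median(P,0))
P=blob(im,W,(0,150,80),(4,255,255),(200,120,300,230)); print('pad',len(P),np.median(P,0))
E
```

```text
time: 17.85
tool_pos: [470.8, 23.6, 32.0]
tcp_rot: [3.141, -0.003, 0.053]
contact_force: [-1.1, -0.2, 6.5]
grip_width: 0.4
finger_force: 3.5
cap 131 (array([595.2,  30.1]), array([33.9, 27.4]), 3.6)
disc 93 (array([641.1,  34.4]), array([25.7, 30.1]), 49.9) [642.14217843  33.91848733  67.83591393]
pad 57 [486.40103333  19.36464226  64.2738751 ]
```

```bash
python3 -m handwheel '[[[0,0,0],[0,0,0.002],0],[[0,0,0],[0,0,0.004],0],[[0,0,0],[0,0,0.004],0]]'; python3 -m handwheel '[[[0,0,0],[0,0,0.0015],0],[[0,0,0],[0,0,0.0015],0],[[0,0,0],[0,0,0.0015],0]]'
```

```text
time: 18.2
tool_pos: [471.0, 23.6, 28.3]
tcp_rot: [3.141, -0.003, 0.053]
contact_force: [0.0, 0.0, 7.2]
grip_width: 0.4
finger_force: 3.6
time: 18.5
tool_pos: [471.1, 23.6, 27.1]
tcp_rot: [3.141, -0.004, 0.053]
contact_force: [-1.6, 1.0, 9.1]
grip_width: 0.4
finger_force: 4.5
```

```bash
python3 -m handwheel '[[[0,0,0],[0,0,0.0015],0],[[0,0,0],[0,0,0.0015],0],[[0,0,0],[0,0,0.0015],0]]'; python3 -m handwheel '[[[0,0,0],[0,0,0.0015],0],[[0,0,0],[0,0,0.0015],0],[[0,0,0],[0,0,0.0015],0]]'
python3 - <<'E'
from meas import *
im,W=snap('scene')
P=blob(im,W,(5,120,100),(20,255,255),(265,205,300,240)); print('disc',len(P),rect(P),np.median(P,0))
E
```

```text
time: 18.8
tool_pos: [471.3, 23.6, 26.4]
tcp_rot: [3.141, -0.005, 0.053]
contact_force: [-3.6, 1.6, 17.9]
grip_width: 0.3
finger_force: 9.2
time: 19.1
tool_pos: [471.4, 23.6, 25.8]
tcp_rot: [3.141, -0.005, 0.053]
contact_force: [-6.9, 0.8, 28.3]
grip_width: 0.2
finger_force: 14.1
disc 95 (array([641.4,  34. ]), array([25.8, 27.2]), 50.6) [641.77012581  33.60538317  70.73274817]
```

```bash
python3 -m handwheel '[[[0,0,0],[0,0,-0.015],0],[[0,0,0],[0.002,0,-0.03],0],[[0,0,0],[0.005,0,-0.045],0],[[0,0,0],[0.007,0,-0.06],0],[[0,0,0],[0.009,0,-0.075],0],[[0,0,0],[0.01,0,-0.09],0],[[0,0,0],[0.01,0,-0.1],0],[[0,0,0],[0.01,0,-0.1],0],[[0,0,0],[0.01,0,-0.1],0]]'
python3 - <<'E'
from meas import *
print(get_obs()['tool_pos'])
im,W=snap('wrist')
P=W[(W[...,2]>112)&(W[...,2]<124.5)&(W[...,0]>560)&(abs(W[...,1]-30)<30)]; print(len(P),rect(P)) 
im,W=snap('scene'); P=W[(W[...,2]>116)&(W[...,2]<126)&(W[...,0]>560)&(W[...,0]<630)&(abs(W[...,1]-30)<60)]; print('cap',len(P),rect(P))
P=blob(im,W,(5,120,100),(20,255,255),(265,205,300,240)); print('disc',len(P),np.median(P,0))
P=blob(im,W,(0,150,80),(4,255,255),(200,120,300,230),(20,140)); print('pad',len(P),np.median(P,0))
E
```

```text
time: 20.05
tool_pos: [479.2, 24.2, 122.5]
tcp_rot: [3.142, 0.0, 0.053]
contact_force: [-0.5, -0.2, -0.4]
grip_width: 0.2
finger_force: 0.0
[479.16066461  24.21826422 122.518085  ]
2881 (array([594.5,  29.6]), array([32.8, 26. ]), 3.1)
cap 132 (array([595.8,  30.7]), array([32.4, 27.3]), 5.1)
disc 92 [643.28243953  34.00904485  46.46404219]
pad 192 [488.24553493  19.62344173 124.9120296 ]
```

```bash
python3 -m handwheel '[[[0,0,0],[0,0,0.015],0],[[0,0,0],[-0.001,0,0.03],0],[[0,0,0],[-0.003,0,0.042],0],[[0,0,0],[-0.005,0,0.054],0],[[0,0,0],[-0.007,0,0.066],0],[[0,0,0],[-0.009,0,0.078],0],[[0,0,0],[-0.01,0,0.088],0],[[0,0,0],[-0.01,0,0.094],0],[[0,0,0],[-0.01,0,0.097],0],[[0,0,0],[-0.01,0,0.099],0],[[0,0,0],[-0.01,0,0.099],0],[[0,0,0],[-0.01,0,0.099],0]]'
python3 -m handwheel '[[[0,0,0],[0,0,0],0],[[0,0,0],[0,0,0],0],[[0,0,0],[0,0,0],0]]'
python3 - <<'E'
from meas import *
im,W=snap('scene','s7.png'); P=W[(W[...,2]>116)&(W[...,2]<126)&(W[...,0]>560)&(W[...,0]<630)&(abs(W[...,1]-30)<60)]; print('cap',len(P),rect(P))
P=blob(im,W,(5,120,100),(20,255,255),(265,205,300,240)); print('disc',len(P),np.median(P,0))
E
```

```text
time: 21.35
tool_pos: [470.1, 23.7, 25.7]
tcp_rot: [3.141, -0.003, 0.053]
contact_force: [-6.6, -0.0, 25.9]
grip_width: 0.2
finger_force: 13.2
time: 21.65
tool_pos: [470.1, 23.6, 25.7]
tcp_rot: [3.141, -0.003, 0.053]
contact_force: [-5.2, 2.0, 25.7]
grip_width: 0.5
finger_force: 13.1
cap 133 (array([595.5,  30.2]), array([33.5, 27.2]), 0.1)
disc 95 [641.18150639  33.96857841  70.67413565]
```

View pics/s7.png

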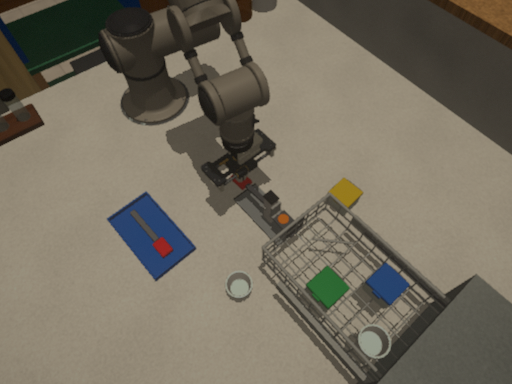

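The view shows the gripper holding the red pad down at (243,183) and the jack under the disc (284,219). The basket is raised, the brush is in the tray, and the tub and ramekin haven't moved. Handing in.

```bash
python3 -c "
from plant import close_job; print(close_job())"
```

```text
the job is handed in; nothing more can be done
None
```

I handed in the job at about 22 s: brush let go in the tray, jack pumped once, and the handle held down at its stop with the basket level (lift point about 64 mm). The tub and ramekin look untouched, but the hand-in returned no verdict.

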